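Push home the rocking candle-jar lid

ROBOT

A 6-joint arm with a two-finger parallel gripper is mounted at the origin on the work surface. World frame = base frame: x ahead of the robot, y to its left, z up, the work surface at z = 0. Lengths are in m, angles in rad, forces in N, time in s.
With the tool pointing down it reaches from about 0.35 to 0.725 m from the base axis. Payload 6 kg.
Tool frame: the origin (TCP) lies between the finger pads; the fingertips stand 22 mm ahead of it and the grasp point (between the pads) lies 3 mm ahead of it (manip.finger_overhang is the distance from the TCP to the fingertips, in m); z points along the fingers, y is the line along which they close (so a half turn about z gives the same grasp; the last joint's range is limited). The gripper opens to 85 mm and grips with 20 to 120 N. Pads are 22 mm wide; open, the fingers measure 114 mm over their backs; the gripper's body (76 mm by 85 mm) begins 54 mm behind the grasp point. The pads swing forward as they close: fully open they stand 13 mm farther back than shut.
Start: joints at [-0.801, 0.04, 0.085, 0, -1.615, -0.334], TCP at [0.253, -0.544, 0.253] pointing down, gripper open.
Joint ranges: [-2.56, 2.56], [-1.29, 2.01], [-1.08, 1.49], [-3.29, 1.98], [-2.81, -0.18], [-2.99, 2.99]. Speed limits (rad/s): [2.57, 2.57, 3.01, 3.14, 3.14, 3.14].

INTERFACE

Orientations are given as a rotation vector (axis times angle).
In Python, from cell import manip gives the robot as it stands. The module is installed in compiled form; this text tells all that it offers.
- The arm moves only by the shell command python3 -m crank 'ROWS' [FORCE]. ROWS is JSON, one flat list of numbers, 7 for each row, row after row: the turn, a rotation vector about the tool's x, y, z in rad, then the shift along the tool's x, y, z in m, then the opening, from -1 (shut) to 1 (fully open). A call has 1 to 20 rows; each row is the pose to reach, as a shift and turn from the pose commanded when the call began, along the tool's axes at that moment; what a row does not reach only later rows make up. A row lasts 1/8 s, in which the tool goes at most 62.5 mm and 10.7 degrees, less where a joint would pass 70% of its speed; a pose out of reach is approached as far as the arm can. A call with a gripper value outside its range is refused whole. The fingers move at their own pace and stop on an object; FORCE is the grip in N (left out, the last holds). Time passes only in rows, so rows that repeat a pose let the fingers close. It gives the time, the measured TCP pose, the force, the opening and the grip force at its end, in the units of the state.
- manip.observe(): the state, without advancing time (a new reading comes with each control period).
- manip.capture(name): name is "side" or "top" or "wrist"; returns the picture (400x640x3 uint8, blue, green, red); there is no depth.
- manip.calibration(name): a dict with "camera_matrix" (3x3 intrinsics, pixels), "view" (4x4, takes a point from world to camera coordinates); the wrist camera has in their place "T_tool_cam" (4x4, takes a point from camera to tool coordinates, whose origin is the TCP and whose axes are the flange's). Camera axes: x right, y up, looking along -z (the intrinsics and any distortion apply to the point x, -y, -z); pixel columns grow to the right and rows downward; lengths in m; the calibration is good to about 2 mm. A picture is of the moment at which its call begins: read the wrist's pose just before it. calibration takes no time and is no camera call.
- manip.close_job(): hands the job in; it is judged then, once.
The state is a dict: "time": time; "qpos": joint angles; "qd": joint speeds; "joint_torque": joint torques, N m; "tool_pos": TCP position; "orientation": TCP orientation; "ft_force": force on the tool from outside, world axes, zero at the start; "ft_torque": the same for the moment, N m; "grip_width": opening from 0.0 (shut) to 1.0 (fully open); "finger_force": force on a finger pad.
Only numpy, scipy, OpenCV 4.12 (cv2) and the standard library are available. Lean on these libraries where they do the work, as an engineer would, in place of code of your own. Each camera call takes 0.05 s, during which the arm holds its last target. There are 200 camera calls.

TASK

One of the four candle jars has a lid that is not pushed fully home: press lightly near the edge of the lids until you find the one that rocks under the finger, then press that one straight down in the middle until it sits level on its jar and rocks no more. Only touch the lids, never lift or drag them, do not press hard on any lid that is already home, and leave everything else where it stands; finish clear of everything.

Things in the scene. Friction and masses are not known exactly. Their poses are not given: they have to be found in the camera images.
- lid_1: Pale wooden disc lid, 80 mm across, 10 mm thick, one of four alike, each on a fixed white ceramic jar (76 mm across, 6 mm wall). A 58 mm wide, 8 mm deep cork stopper under it hangs in the 64 mm mouth. Origin: centre of the disc's underside, 80 mm above the table at the start for all four; z up, top face 10 mm above. More under lid_2 to lid_4.
- lid_2: Same size, origin and axes as lid_1. Of the four lids three, which ones is unknown, lie on their jar's rim and do not give when pressed. One is stuck 4 mm above its rim on a stiff core 20 mm across under its middle. The rims differ in height by 4 mm, so the heights at the start do not tell which.
- lid_3: Same size, origin and axes as lid_1. How the stuck lid behaves: level when left alone; a push of about 1 N near its edge (25 to 36 mm from the middle) tips it about 0.13 rad, the finger sinking 2 to 4 mm, and it drops back level when let go. A lid that is home stays level.
- lid_4: Same size, origin and axes as lid_1. How the stuck lid is seated: a straight push of about 15 N on its middle (within 10 mm) slides the core down 4 mm, where it stays; the lid then lies on its rim, 4 mm lower than before, and rocks no more. Pushing on its edge does not seat it.
- candle: Bystander: plain off-white pillar candle, 52 mm across, 60 mm tall; origin at the centre of its underside.
- dish: Bystander: small empty white bowl, 80 mm across, 28 mm tall; origin at the centre of its underside.
- pebble: Bystander: grey decorative stone, 60 mm across, 36 mm tall; origin at the centre of its underside.
- matchbox: Bystander: cardboard box 55 x 36 x 16 mm; origin at the centre of its underside.
- clock: Bystander: small steel mantel clock, 72 mm wide, 82 mm tall, beyond the jars; origin at the centre of its underside.
- tealight: Bystander: low white tealight holder, 68 mm across, 35 mm tall, beyond the jars; origin at the centre of its underside.
Mind the look-alikes: they are no part of the job. What is shaped like the lid_2 but yellow is not meant. Leave any black look-alike of the lid_3 alone.

How it is judged:
On the way, in this order (a step that is already met when the one before it is completed fails the run):
1. a lid is made to rock by a press near its edge (((angle between lid_1's own z axis and vertical above 0.035 rad and contact force between the fingers and lid_1 above 0.2 N) or (angle between lid_2's own z axis and vertical above 0.035 rad and contact force between the fingers and lid_2 above 0.2 N) or (angle between lid_3's own z axis and vertical above 0.035 rad and contact force between the fingers and lid_3 above 0.2 N) or (angle between lid_4's own z axis and vertical above 0.035 rad and contact force between the fingers and lid_4 above 0.2 N))), for 0.05 s.
2. the lid that rocks is pressed down onto its rim (height (world z) of any of lid_1, lid_2, lid_3, lid_4 below 0.077 m), for 0.2 s.
At the end, for the whole second after the job is handed in: The lid that rocked has sunk at least 3 mm onto its jar's rim and all four lids lie level (within 0.025 rad), at rest on their jars and within 10 mm of where they began (height (world z) of any of lid_1, lid_2, lid_3, lid_4 below 0.077 m and angle between each of lid_1, lid_2, lid_3, lid_4's own z axis and vertical below 0.025 rad and height (world z) of lid_1 between 0.0735 and 0.082 m and distance of each of lid_1, lid_2, lid_3, lid_4 from where it was at the start of the episode below 0.01 m and linear speed of each of lid_1, lid_2, lid_3, lid_4 below 0.01 m/s and height (world z) of lid_2 between 0.0735 and 0.082 m and height (world z) of lid_3 between 0.0735 and 0.082 m and height (world z) of lid_4 between 0.0735 and 0.082 m); the robot touches nothing.
It fails at once if a lid is lifted more than 10 mm or dragged more than 15 mm (height (world z) of any of lid_1, lid_2, lid_3, lid_4 above 0.09 m or distance of any of lid_1, lid_2, lid_3, lid_4 from where it was at the start of the episode above 0.015 m).
It fails at once if a lid that has not given way is pressed with more than 45 N (the jars are delicate, and only the rocking lid wants a firm push) ((contact force between the fingers and lid_1 above 45 N and height (world z) of lid_1 above 0.0785 m) or (contact force between the fingers and lid_2 above 45 N and height (world z) of lid_2 above 0.0785 m) or (contact force between the fingers and lid_3 above 45 N and height (world z) of lid_3 above 0.0785 m) or (contact force between the fingers and lid_4 above 45 N and height (world z) of lid_4 above 0.0785 m)).
It fails at once if something else on the table is moved by more than 20 mm (distance of any of candle, dish, pebble, matchbox, clock, tealight from where it was at the start of the episode above 0.02 m).
It also fails if it takes over 48 s, if anything falls off the work surface, if the arm or the gripper's body presses on something with over 40 N, if the wrist force passes 120 N, or if a joint passes its speed limit or range.

## Working session

There is one attempt and no reset: what is moved stays moved. The work goes in short steps, Python scripts to look and compute and a shell command to move; the robot and the scene stay as the last step left them, time stands still between calls to the robot, and variables do not carry over. Pictures are saved under pics/ and viewed, at most 10 in all, crops included, and the job is handed in when it is done.

```bash
mkdir -p pics; python3 - <<'E'
from cell import manip
import cv2
print(manip.observe(), manip.finger_overhang)
for n in("top","side"):
    cv2.imwrite(f"pics/{n}0.png",manip.capture(n)); print(n,manip.calibration(n))
E
```

```text
{'time': 0.0, 'qpos': array([-8.01307335e-01,  4.08290427e-02,  8.37622765e-02, -4.66824192e-04,
       -1.61547717e+00, -3.33711620e-01]), 'qd': array([ 0.00025748,  0.00094788,  0.00198997,  0.00122715,  0.00045275,
       -0.00049691]), 'joint_torque': array([-2.22412996e-04, -3.68195701e+01,  3.47409296e+01,  6.93201631e+00,
       -5.23723313e-03, -1.16724823e-05]), 'tool_pos': array([ 0.25322742, -0.54361953,  0.25224173]), 'orientation': array([ 6.79033021e-01, -3.06679846e+00, -2.72145381e-03]), 'ft_force': array([ 0.70751765, -0.1147924 ,  0.34597637]), 'ft_torque': array([-0.03193748, -0.06107944, -0.01232386]), 'finger_force': 0.0, 'grip_width': 0.9945440655650095} 0.022
top {'camera_matrix': array([[391.12048483,   0.        , 319.87810591],
       [  0.        , 391.12048483, 196.60478403],
       [  0.        ,   0.        ,   1.        ]]), 'view': array([[-0.01133051, -0.99992718, -0.00415461, -0.01859628],
       [ 0.99227858, -0.01175685,  0.1234706 , -0.52847133],
       [-0.12351045, -0.00272355,  0.99233953, -0.76430016],
       [ 0.        ,  0.        ,  0.        ,  1.        ]])}
side {'camera_matrix': array([[413.37032007,   0.        , 318.97316992],
       [  0.        , 413.37032007, 203.98854713],
       [  0.        ,   0.        ,   1.        ]]), 'view': array([[ 0.80884422, -0.58797342,  0.00763395, -0.45657593],
       [ 0.39633324,  0.55471337,  0.73158256, -0.24761048],
       [-0.43438576, -0.58871074,  0.68171011, -0.58851516],
       [ 0.        ,  0.        ,  0.        ,  1.        ]])}
```

View pics/top0.png

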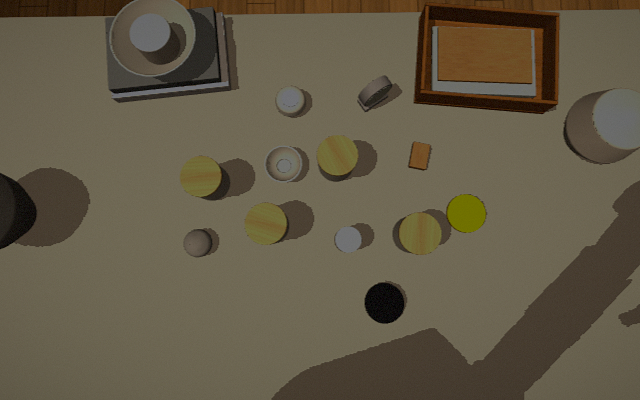

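View pics/side0.png

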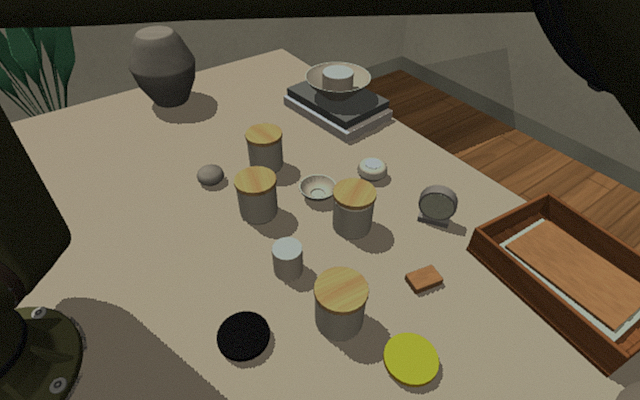

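The top view shows the pale wooden lids at about (201,177), (266,224), (337,156) and (420,234). The yellow disc at (466,213) and the black one at (385,302) are look-alikes. The candle is at (348,239). In the side view, all four wooden lids sit on their jars.

```bash
cat > h.py <<'E'
from cell import manip
import numpy as np, cv2
from scipy.spatial.transform import Rotation as R
def ray(name,uv,z):
    c=manip.calibration(name);K=c["camera_matrix"];V=c["view"]
    d=np.linalg.inv(K)@[uv[0],uv[1],1]; d=V[:3,:3].T@(d*[1,-1,-1]); o=-V[:3,:3].T@V[:3,3]
    return o+d*(z-o[2])/d[2]
def tool(dw,o=None):
    o=manip.observe()["orientation"] if o is None else o
    return R.from_rotvec(o).as_matrix().T@np.asarray(dw)
E
python3 - <<'E'
from h import *
im=cv2.imread("pics/top0.png");hsv=cv2.cvtColor(im,cv2.COLOR_BGR2HSV)
for s in [(201,177),(266,224),(337,156),(420,234)]:
    print(s,hsv[s[1],s[0]],end=' ')
    m=((hsv[...,1]>85)&(hsv[...,2]>110)).astype(np.uint8)
    n,l,st,c=cv2.connectedComponentsWithStats(m); k=l[s[1],s[0]]
    p=ray("top",c[k],.09); print(st[k],c[k].round(1),p.round(4),np.hypot(*p[:2]).round(3), 'diam px',2*np.sqrt(st[k][4]/np.pi))
s=manip.observe();print(R.from_rotvec(s["orientation"]).as_matrix().round(3))
for n,uv,z in [("candle",(348,239),.06),("yellow",(466,213),.0),("pebble",(198,242),.03),("black",(385,302),0.0),("dish",(284,163),.02),("mb",(420,156),.016),("clock",(375,92),.08)]: print(n,ray("top",uv,z).round(3))
E
```

```text
(201, 177) [ 21 150 114] [ 180  156   41   41 1252] [199.8 175.7] [0.5639 0.2035 0.09  ] 0.599 diam px 39.926130666625134
(266, 224) [ 21 158 113] [ 244  203   42   42 1343] [264.9 223.2] [0.4721 0.0788 0.09  ] 0.479 diam px 41.351671170332686
(337, 156) [ 21 144 115] [ 317  135   41   40 1248] [337.  154.5] [ 0.6021 -0.0586  0.09  ] 0.605 diam px 39.86229988133503
(420, 234) [ 20 153 112] [ 400  213   41   42 1305] [419.9 233.1] [ 0.4503 -0.2107  0.09  ] 0.497 diam px 40.76245338395847
[[-0.907 -0.422 -0.001]
 [-0.422  0.907  0.001]
 [ 0.     0.002 -1.   ]]
candle [ 0.441 -0.078  0.06 ]
yellow [ 0.494 -0.332  0.   ]
pebble [0.439 0.222 0.03 ]
black [ 0.313 -0.156  0.   ]
dish [0.602 0.05  0.02 ]
mb [ 0.614 -0.236  0.016]
clock [ 0.73  -0.136  0.08 ]
```

```bash
cat >> h.py <<'E'
L={n:ray("top",uv,.09) for n,uv in dict(A=(200.2,176.2),B=(265,223.7),C=(337.3,154.8),D=(420.3,233.6)).items()}
def plan():
    s=manip.observe(); M=R.from_rotvec(s["orientation"]).as_matrix()
    print(s["tool_pos"].round(4),s["ft_force"].round(2),s["grip_width"])
    for n,p in L.items():
        for lab,off in (("mid",0),("edge",.034)):
            t=np.array([*p[:2],.122])+off*np.array([*(M[:2,0]),0])
            print(n,lab,p.round(4)[:2],(M.T@(t-s["tool_pos"])).round(4))
E
python3 -c "from h import *;plan()"
```

```text
[ 0.2532 -0.5437  0.2524] [-0.03 -0.2  -1.05] 1.0062285013744823
A mid [0.563  0.2026] [-0.5958  0.5456  0.1312]
A edge [0.563  0.2026] [-0.5618  0.5456  0.1312]
B mid [0.4711 0.0786] [-0.4602  0.4719  0.1311]
B edge [0.4711 0.0786] [-0.4262  0.4719  0.1311]
C mid [ 0.6014 -0.0592] [-0.5201  0.292   0.1308]
C edge [ 0.6014 -0.0592] [-0.4861  0.292   0.1308]
D mid [ 0.4493 -0.2115] [-0.318   0.2181  0.1307]
D edge [ 0.4493 -0.2115] [-0.284   0.2181  0.1307]
```

```bash
python3 -m crank '[0,0,0,-0.05,0.04,0.016,-1, 0,0,0,-0.095,0.073,0.032,-1, 0,0,0,-0.142,0.109,0.048,-1, 0,0,0,-0.189,0.145,0.064,-1, 0,0,0,-0.236,0.181,0.08,-1, 0,0,0,-0.284,0.218,0.09,-1, 0,0,0,-0.284,0.218,0.09,-1, 0,0,0,-0.284,0.218,0.105,-1, 0,0,0,-0.284,0.218,0.105,-1, 0,0,0,-0.284,0.218,0.105,-1]' 40; python3 - <<'E'
from h import *
plan()
a=manip.capture("wrist");b=manip.capture("side")
cv2.imwrite("pics/w1.png",np.hstack([cv2.resize(a,(400,250)),b[180:400,200:500].repeat(1,0)[:220].copy() if 0 else cv2.resize(b[150:400,220:480],(260,250))]))
E
```

```text
time: 1.35
tool_pos: [0.4182, -0.2274, 0.1482]
orientation: [0.676, -3.068, 0.0]
ft_force: [-0.0, -0.2, -0.3]
grip_width: -0.006
finger_force: 0.0
[ 0.4182 -0.2274  0.1482] [-0.05 -0.16 -0.29] -0.0060443518907189525
A mid [0.563  0.2026] [-0.3121  0.3294  0.0261]
A edge [0.563  0.2026] [-0.2781  0.3294  0.0261]
B mid [0.4711 0.0786] [-0.1766  0.2554  0.0261]
B edge [0.4711 0.0786] [-0.1426  0.2554  0.0261]
C mid [ 0.6014 -0.0592] [-0.2369  0.0757  0.0261]
C edge [ 0.6014 -0.0592] [-0.2029  0.0757  0.0261]
D mid [ 0.4493 -0.2115] [-0.0349  0.0014  0.0262]
D edge [ 0.4493 -0.2115] [-0.0009  0.0014  0.0262]
```

View pics/w1.png

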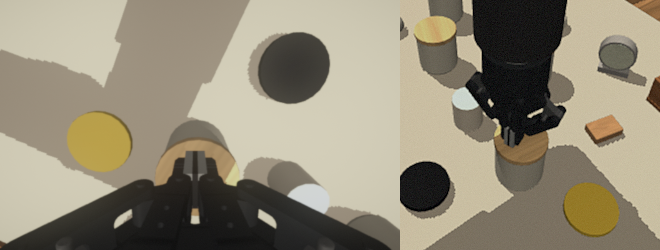

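The closed fingertips stand above the base-side edge of lid D (wrist view about (195,160), with the lid below them), as planned. Descending.

```bash
python3 -m crank '[0,0,0,0,0,0.02,-1, 0,0,0,0,0.001,0.032,-1, 0,0,0,0,0.001,0.035,-1, 0,0,0,0,0.001,0.0355,-1, 0,0,0,0,0.001,0.0355,-1]'; python3 -m crank '[0,0,0,0,0,0.0005,-1, 0,0,0,0,0,0.0005,-1]';python3 -m crank '[0,0,0,0,0,0.0005,-1, 0,0,0,0,0,0.0005,-1]'
```

```text
time: 2.08
tool_pos: [0.4186, -0.2256, 0.1134]
orientation: [-0.679, 3.067, -0.001]
ft_force: [-0.1, 0.0, -0.5]
grip_width: -0.002
finger_force: 0.0
time: 2.33
tool_pos: [0.4184, -0.2255, 0.1124]
orientation: [-0.679, 3.067, 0.0]
ft_force: [0.6, 0.4, 0.5]
grip_width: 0.002
finger_force: 0.0
time: 2.58
tool_pos: [0.4184, -0.2255, 0.1122]
orientation: [-0.679, 3.067, -0.0]
ft_force: [-1.0, 0.2, 2.7]
grip_width: -0.003
finger_force: 1.4
```

```bash
python3 -m crank '[0,0,0,0,0,0.0005,-1, 0,0,0,0,0,0.0005,-1]';python3 -m crank '[0,0,0,0,0,0.0005,-1, 0,0,0,0,0,0.0005,-1]'
```

```text
time: 2.82
tool_pos: [0.4184, -0.2255, 0.1122]
orientation: [-0.679, 3.067, -0.001]
ft_force: [-3.2, 1.6, 5.1]
grip_width: 0.0
finger_force: 3.0
time: 3.08
tool_pos: [0.4184, -0.2255, 0.1121]
orientation: [-0.679, 3.067, -0.001]
ft_force: [-4.1, 2.5, 8.8]
grip_width: -0.0
finger_force: 4.2
```

D is home, with force rising at about 7 N/mm and no give. Next is B.

```bash
python3 -m crank '[0,0,0,0,0,-0.03,-1, 0,0,0,-0.025,0.045,-0.03,-1, 0,0,0,-0.05,0.09,-0.03,-1, 0,0,0,-0.075,0.135,-0.03,-1, 0,0,0,-0.1,0.18,-0.03,-1, 0,0,0,-0.125,0.225,-0.03,-1, 0,0,0,-0.142,0.254,-0.03,-1, 0,0,0,-0.142,0.254,-0.015,-1, 0,0,0,-0.142,0.254,-0.004,-1, 0,0,0,-0.142,0.254,-0.0025,-1, 0,0,0,-0.142,0.254,-0.0025,-1, 0,0,0,-0.142,0.254,-0.0025,-1]'; python3 -m crank '[0,0,0,0,0,0.001,-1, 0,0,0,0,0,0.001,-1]';python3 -m crank '[0,0,0,0,0,0.0005,-1, 0,0,0,0,0,0.0005,-1]';python3 -m crank '[0,0,0,0,0,0.0005,-1, 0,0,0,0,0,0.0005,-1]'
```

```text
time: 4.58
tool_pos: [0.4399, 0.0643, 0.1135]
orientation: [-0.678, 3.067, 0.0]
ft_force: [-0.1, 0.3, 0.2]
grip_width: -0.002
finger_force: 0.0
time: 4.82
tool_pos: [0.4398, 0.0647, 0.1123]
orientation: [0.679, -3.067, -0.0]
ft_force: [0.2, -0.1, -0.8]
grip_width: -0.001
finger_force: 0.0
time: 5.08
tool_pos: [0.4399, 0.0647, 0.1122]
orientation: [-0.679, 3.067, -0.0]
ft_force: [-1.3, -0.4, 2.9]
grip_width: -0.001
finger_force: 1.5
time: 5.32
tool_pos: [0.4398, 0.0647, 0.1121]
orientation: [-0.679, 3.067, -0.0]
ft_force: [-4.2, -0.5, 6.4]
grip_width: 0.001
finger_force: 3.1
```

B is home too. Next is A.

```bash
python3 -m crank '[0,0,0,0,0,-0.03,-1, 0,0,0,-0.035,0.019,-0.03,-1, 0,0,0,-0.07,0.038,-0.03,-1, 0,0,0,-0.105,0.057,-0.03,-1, 0,0,0,-0.1355,0.074,-0.03,-1, 0,0,0,-0.1355,0.074,-0.015,-1, 0,0,0,-0.1355,0.074,-0.004,-1, 0,0,0,-0.1355,0.074,-0.0025,-1, 0,0,0,-0.1355,0.074,-0.0025,-1, 0,0,0,-0.1355,0.074,-0.0025,-1]'; python3 -m crank '[0,0,0,0,0,0.001,-1, 0,0,0,0,0,0.001,-1]';python3 -m crank '[0,0,0,0,0,0.0005,-1, 0,0,0,0,0,0.0005,-1]';python3 -m crank '[0,0,0,0,0,0.0005,-1, 0,0,0,0,0,0.0005,-1]'
```

```text
time: 6.58
tool_pos: [0.5315, 0.1888, 0.1144]
orientation: [-0.678, 3.067, 0.001]
ft_force: [-0.1, -0.3, -0.4]
grip_width: 0.002
finger_force: 0.0
time: 6.82
tool_pos: [0.5314, 0.189, 0.1128]
orientation: [-0.679, 3.067, 0.0]
ft_force: [-0.3, -0.8, -0.5]
grip_width: -0.004
finger_force: 0.0
time: 7.08
tool_pos: [0.5314, 0.189, 0.1123]
orientation: [0.679, -3.067, -0.0]
ft_force: [0.0, 0.0, -0.3]
grip_width: 0.0
finger_force: 0.0
time: 7.32
tool_pos: [0.5314, 0.189, 0.1122]
orientation: [-0.679, 3.067, 0.0]
ft_force: [-1.6, -0.5, 2.5]
grip_width: -0.0
finger_force: 1.5
```

```bash
python3 -m crank '[0,0,0,0,0,0.0005,-1, 0,0,0,0,0,0.001,-1, 0,0,0,0,0,0.001,-1]'
```

```text
time: 7.7
tool_pos: [0.5314, 0.189, 0.1121]
orientation: [-0.679, 3.067, -0.0]
ft_force: [-5.1, 0.3, 7.8]
grip_width: -0.001
finger_force: 4.0
```

A is home, so C should be the one that rocks. I'll confirm that.

```bash
python3 -m crank '[0,0,0,0,0,-0.03,-1, 0,0,0,0.013,-0.045,-0.03,-1, 0,0,0,0.026,-0.09,-0.03,-1, 0,0,0,0.039,-0.135,-0.03,-1, 0,0,0,0.052,-0.18,-0.03,-1, 0,0,0,0.065,-0.22,-0.03,-1, 0,0,0,0.075,-0.2535,-0.03,-1, 0,0,0,0.075,-0.2535,-0.015,-1, 0,0,0,0.075,-0.2535,-0.004,-1, 0,0,0,0.075,-0.2535,-0.0025,-1, 0,0,0,0.075,-0.2535,-0.0025,-1, 0,0,0,0.075,-0.2535,-0.0025,-1]'; python3 -m crank '[0,0,0,0,0,0.0015,-1, 0,0,0,0,0,0.0015,-1]';python3 -m crank '[0,0,0,0,0,0.001,-1, 0,0,0,0,0,0.001,-1]';python3 -m crank '[0,0,0,0,0,0.0005,-1, 0,0,0,0,0,0.0005,-1]'
```

```text
time: 9.2
tool_pos: [0.5707, -0.0719, 0.1138]
orientation: [-0.68, 3.066, -0.0]
ft_force: [0.5, -0.1, -0.0]
grip_width: -0.002
finger_force: 0.0
time: 9.45
tool_pos: [0.5705, -0.0724, 0.1119]
orientation: [-0.679, 3.067, 0.0]
ft_force: [-0.3, 0.4, 0.8]
grip_width: -0.001
finger_force: 0.2
time: 9.7
tool_pos: [0.5701, -0.0727, 0.111]
orientation: [0.679, -3.067, 0.0]
ft_force: [-3.4, -1.9, 3.1]
grip_width: -0.0
finger_force: 1.8
time: 9.95
tool_pos: [0.5702, -0.0728, 0.1105]
orientation: [0.679, -3.067, 0.0]
ft_force: [-4.2, -1.2, 4.3]
grip_width: 0.003
finger_force: 2.5
```

C gives way. I'll sink a bit further so it tips clearly, then check with the wrist view.

```bash
python3 -m crank '[0,0,0,0,0,0.0005,-1, 0,0,0,0,0,0.001,-1, 0,0,0,0,0,0.001,-1]';python3 -m crank '[0,0,0,0,0,0.0005,-1, 0,0,0,0,0,0.0005,-1, 0,0,0,0,0,0.0005,-1]'; python3 - <<'E'
from h import *
plan();cv2.imwrite("pics/c1.png",cv2.resize(manip.capture("side")[130:270,280:440],(800,600)))
E
```

```text
time: 10.32
tool_pos: [0.5699, -0.073, 0.1096]
orientation: [0.678, -3.066, 0.001]
ft_force: [-5.5, -2.0, 5.7]
grip_width: -0.001
finger_force: 3.5
time: 10.7
tool_pos: [0.5699, -0.0731, 0.1095]
orientation: [0.679, -3.066, 0.001]
ft_force: [-6.8, -1.9, 8.3]
grip_width: -0.001
finger_force: 4.2
[ 0.5699 -0.0731  0.1095] [-6.76 -1.94  8.26] -0.0009402674516294569
A mid [0.563  0.2026] [-0.11    0.2529 -0.0128]
A edge [0.563  0.2026] [-0.076   0.2529 -0.0128]
B mid [0.4711 0.0786] [ 0.0256  0.1792 -0.0126]
B edge [0.4711 0.0786] [ 0.0596  0.1792 -0.0125]
C mid [ 0.6014 -0.0592] [-0.0344 -0.0006 -0.0126]
C edge [ 0.6014 -0.0592] [-0.0004 -0.0006 -0.0125]
D mid [ 0.4493 -0.2115] [ 0.1678 -0.0746 -0.0123]
D edge [ 0.4493 -0.2115] [ 0.2018 -0.0746 -0.0122]
```

View pics/c1.png

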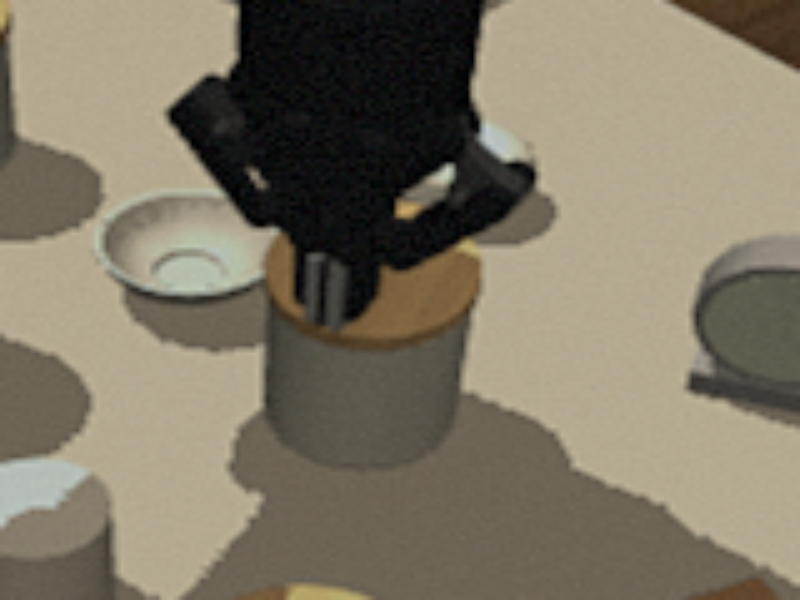

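The crop shows the fingertips at about (325,320) on the near-left edge of lid C, with that edge pressed to the rim. It sank about 2.7 mm before stopping, so C rocks. Now I'll press its middle.

```bash
python3 -m crank '[0,0,0,0,0,-0.025,-1, 0,0,0,-0.034,0,-0.025,-1, 0,0,0,-0.034,0,-0.01,-1, 0,0,0,-0.034,0,-0.006,-1, 0,0,0,-0.034,0,-0.005,-1, 0,0,0,-0.034,0,-0.005,-1, 0,0,0,-0.034,0,-0.005,-1]'; python3 -m crank '[0,0,0,0,0,0.001,-1, 0,0,0,0,0,0.002,-1, 0,0,0,0,0,0.002,-1]';python3 -m crank '[0,0,0,0,0,0.001,-1, 0,0,0,0,0,0.001,-1]'; python3 -m crank '[0,0,0,0,0,0.0005,-1, 0,0,0,0,0,0.001,-1, 0,0,0,0,0,0.001,-1]'
```

```text
time: 11.62
tool_pos: [0.6013, -0.0582, 0.1142]
orientation: [-0.679, 3.067, 0.0]
ft_force: [-0.0, 1.1, 0.1]
grip_width: -0.004
finger_force: 0.0
time: 12.0
tool_pos: [0.6013, -0.0581, 0.1122]
orientation: [-0.679, 3.067, -0.0]
ft_force: [-1.7, 0.4, 1.4]
grip_width: 0.001
finger_force: 1.3
time: 12.25
tool_pos: [0.6015, -0.0582, 0.1122]
orientation: [-0.679, 3.066, -0.001]
ft_force: [-2.0, 0.7, 6.7]
grip_width: -0.002
finger_force: 3.4
time: 12.62
tool_pos: [0.6016, -0.0582, 0.1121]
orientation: [-0.679, 3.066, -0.001]
ft_force: [-5.1, 2.0, 10.8]
grip_width: 0.003
finger_force: 5.2
```

```bash
python3 -m crank '[0,0,0,0,0,0.0005,-1, 0,0,0,0,0,0.001,-1, 0,0,0,0,0,0.001,-1]';python3 -m crank '[0,0,0,0,0,0.0005,-1, 0,0,0,0,0,0.001,-1, 0,0,0,0,0,0.001,-1]'; python3 -m crank '[0,0,0,0,0,0.0005,-1, 0,0,0,0,0,0.001,-1, 0,0,0,0,0,0.001,-1]'
```

```text
time: 13.0
tool_pos: [0.6016, -0.0582, 0.1116]
orientation: [-0.68, 3.065, -0.002]
ft_force: [-5.9, 1.3, 12.9]
grip_width: -0.001
finger_force: 6.0
time: 13.38
tool_pos: [0.6016, -0.0582, 0.1105]
orientation: [-0.68, 3.065, -0.002]
ft_force: [-6.4, 1.6, 12.2]
grip_width: 0.003
finger_force: 6.0
time: 13.75
tool_pos: [0.6016, -0.0582, 0.1096]
orientation: [-0.68, 3.065, -0.002]
ft_force: [-5.5, 1.6, 12.4]
grip_width: 0.0
finger_force: 6.0
```

The core is sliding at about 12 N. I'll keep going until it bottoms out.

```bash
python3 -m crank '[0,0,0,0,0,0.0005,-1, 0,0,0,0,0,0.001,-1, 0,0,0,0,0,0.0015,-1, 0,0,0,0,0,0.0015,-1]';python3 -m crank '[0,0,0,0,0,0.0005,-1, 0,0,0,0,0,0.001,-1, 0,0,0,0,0,0.001,-1]'; python3 -m crank '[0,0,0,0,0,0.0005,-1, 0,0,0,0,0,0.001,-1, 0,0,0,0,0,0.001,-1]'
```

```text
time: 14.25
tool_pos: [0.6016, -0.0582, 0.1083]
orientation: [-0.68, 3.065, -0.002]
ft_force: [-6.6, 1.4, 13.7]
grip_width: 0.002
finger_force: 6.6
time: 14.62
tool_pos: [0.6016, -0.0582, 0.1081]
orientation: [-0.68, 3.065, -0.002]
ft_force: [-8.3, 2.2, 16.4]
grip_width: -0.003
finger_force: 8.4
time: 15.0
tool_pos: [0.6016, -0.0583, 0.1081]
orientation: [-0.68, 3.065, -0.003]
ft_force: [-11.8, 3.7, 21.2]
grip_width: 0.001
finger_force: 10.5
```

It bottomed out 4.1 mm lower. Now I'll lift clear, back off and check.

```bash
python3 -m crank '[0,0,0,0,0,-0.01,-1, 0,0,0,0,0,-0.05,-1, 0,0,0,0,0,-0.1,-1, 0,0,0,0,0,-0.14,-1, 0,0,0,0.045,-0.04,-0.14,-1, 0,0,0,0.09,-0.08,-0.14,-1, 0,0,0,0.135,-0.12,-0.14,-1, 0,0,0,0.18,-0.16,-0.14,-1, 0,0,0,0.225,-0.2,-0.14,-1, 0,0,0,0.27,-0.24,-0.14,-1, 0,0,0,0.315,-0.28,-0.14,-1, 0,0,0,0.36,-0.28,-0.14,-1, 0,0,0,0.4,-0.28,-0.14,-1, 0,0,0,0.4,-0.28,-0.14,-1]'; python3 - <<'E'
from h import *
im=manip.capture("top"); s=manip.capture("side"); print(manip.observe()["ft_force"])
cv2.imwrite("pics/end.png",np.vstack([cv2.resize(im,(480,300)),cv2.resize(s,(480,300))]))
hsv=cv2.cvtColor(im,cv2.COLOR_BGR2HSV);m=((hsv[...,1]>85)&(hsv[...,2]>110)).astype(np.uint8)
n,l,st,c=cv2.connectedComponentsWithStats(m)
for i in range(n):
    if 900<st[i][4]<2000: print(st[i],c[i].round(1))
E
```

```text
time: 16.75
tool_pos: [0.3547, -0.4821, 0.2433]
orientation: [0.674, -3.068, 0.0]
ft_force: [1.7, 0.9, 0.0]
grip_width: -0.004
finger_force: 0.0
[-0.18347715 -0.69028828 -1.01915534]
[ 439   36   93   47 1195] [472.7  67.9]
[ 317  135   41   40 1245] [337.1 154.7]
[ 180  156   41   41 1287] [199.7 175.7]
[ 448  194   37   39 1077] [466.1 213.1]
[ 244  203   42   42 1358] [264.9 223.2]
[ 400  213   41   42 1339] [419.9 233.2]
```

View pics/end.png

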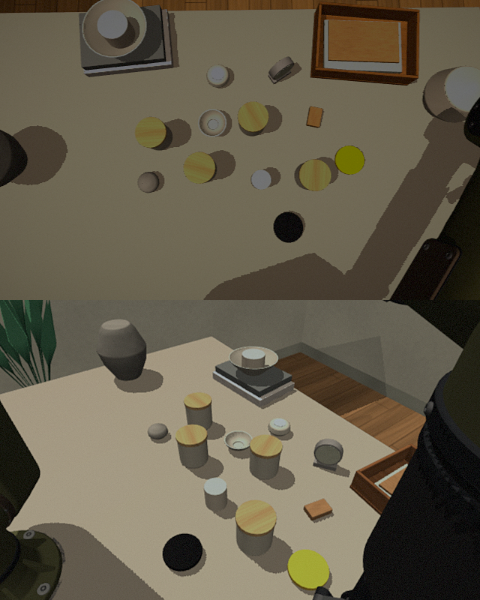

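All four lids are within 0.2 px of where they started, level and on their jars. Nothing else has moved, and the arm is clear at the lower right with no contact force.

```bash
python3 -c "from cell import manip;print(manip.close_job())"
```

```text
the job is handed in; nothing more can be done
None
```

I found the loose lid by edge presses: it was the one at about (0.60, -0.06). A straight push on its middle seated it about 4 mm lower, and I handed the job in with the arm clear, though I did not press its edge again to confirm it no longer rocks.

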